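# Size a bangle on the stepped mandrel and mark its size

## Task

Size the wooden bangle that lies on the grey felt pad: slide it down over the stepped mandrel and press it home, gently but firmly, until it sits level on the step that fits it, and leave it there. See which step that is and slide the marker on the size rail to the mark for it: one black stud, next to the parking end, for the top step, and so on down to four studs for the lowest. Leave the three bangles on the plywood tray and the other things on the stall where they are.

Things in the scene. Friction and masses are not known exactly. Their poses are not given: they have to be found in the camera images.
- bangle_a_center (a point): centre (half-way up, on the axis) of one of four wooden bangles alike in wood, height and outer size: plain rings 68 mm outside, 20 mm tall, about 30 g, z along the axis. Bores 38, 44, 50, 56 mm, one of each, letters in no order of size. One lies flat on the grey felt pad, three on the plywood tray; which is where changes every time
- bangle_b_center (a point): centre of another of the four bangles, see bangle_a_center
- bangle_c_center (a point): centre of another of the four bangles, see bangle_a_center
- bangle_d_center (a point): centre of another of the four bangles, see bangle_a_center
- mandrel_top (a point): centre of the tip of the sizing mandrel, 72 mm above the table: an upright turned wooden stepped cone on a square 100 x 100 x 12 mm foot, fixed and rigid; z up. Nose 16 to 35 mm in diameter over 11 mm, then, going down, four steps 35, 41, 47, 53 mm in diameter, each 7 mm tall with a dark line, joined by 45 degree shoulders 3 mm tall; below them a 64 mm flange
- seat_1 (a point): point on the mandrel's axis where the centre of a bangle of size 1 (38 mm bore) is when fully home: round step 1 from the top (35 mm), stopped by the shoulder under it, 9.5 mm below the tip. On its step a bangle has 1.5 mm of play all round; off centre it catches on a higher shoulder. Press with 5 to 15 N; a contact force over 30 N harms the wood
- seat_2 (a point): point on the mandrel's axis where the centre of a bangle of size 2 (44 mm bore) is when fully home: round step 2 from the top (41 mm), stopped by the shoulder under it, 19.5 mm below the tip
- seat_3 (a point): point on the mandrel's axis where the centre of a bangle of size 3 (50 mm bore) is when fully home: round step 3 from the top (47 mm), stopped by the shoulder under it, 29.5 mm below the tip
- seat_4 (a point): point on the mandrel's axis where the centre of a bangle of size 4 (56 mm bore) is when fully home: round step 4 from the top (53 mm), stopped by the shoulder under it, 39.5 mm below the tip
- mark_1 (a point): mark for size 1 (top step) on the size rail, at the rail's top surface, 16 mm above the table, on its middle line. The rail is a fixed bar of pale wood, 250 x 60 x 16 mm; its x runs along it, from the parking end to mark 4, z up. At each mark there is a dark line across and as many small black studs on either edge as the size; marks are 30 mm apart
- mark_2 (a point): mark for size 2 (second step), with 2 black studs on either edge of the rail, 30 mm from mark_1 along the rail's x
- mark_3 (a point): mark for size 3 (third step), with 3 black studs on either edge of the rail, 60 mm from mark_1 along the rail's x
- mark_4 (a point): mark for size 4 (lowest step), with 4 black studs on either edge of the rail, 90 mm from mark_1 along the rail's x
- marker_knob (a point): 20 mm up on the axis of the marker, an upright dark wooden block that slides along the rail, 26 mm along the rail, 16 mm across it, 34 mm tall (50 mm above the table), with a pale line round its middle. It starts near the parking end, moves with about 2 N and stays where it is left; x along the rail as for the marks
- marker (a joint): how far the marker has been slid from the parking end, m, 0 to 0.16; its pale line is on mark 1, 2, 3, 4 at 0.055, 0.085, 0.115, 0.145
- felt_pad_top (a point): centre of the top face of the grey felt pad, 100 x 100 x 6 mm, fixed on the table; the bangle to be sized lies on it, its centre 10 mm above this point and up to 12 mm off
- tray_top (a point): centre of the top face of the plywood tray, a flat 100 x 260 x 6 mm board with the three other bangles on it in a row along its y; leave alone
- pen_1: bystander: marker pen, lies flat, 138 mm long, 15 mm thick, along x, origin under its middle; leave alone
- pen_2: bystander: marker pen, as pen_1; leave alone
- phone: bystander: phone, lies flat, 75 x 155 x 9 mm, origin under its centre; leave alone
- cup: bystander: paper coffee cup, stands, 112 mm tall, 82 mm across the lid, origin under its centre; leave alone
- jar: bystander: glass jar, stands, 55 mm tall, 56 mm across, origin under its centre; leave alone
- tape: bystander: roll of tape, lies flat, 84 mm across, 18 mm tall, origin under its centre; leave alone

How it is judged:
On the way, in this order (a step that is already met when the one before it is completed fails the run):
1. the bangle sits level and centred (2 mm) on a step of the mandrel, within 2.5 mm of fully home, pressed down with more than 3 N for 0.15 s (((((horizontal distance between bangle_a_center and seat_1 below 0.002 m and z of bangle_a_center in the frame of seat_1 between -0.0025 and 0.0025 m and angle between bangle_a_center's own z axis and vertical below 0.08 rad) or (horizontal distance between bangle_a_center and seat_2 below 0.002 m and z of bangle_a_center in the frame of seat_2 between -0.0025 and 0.0025 m and angle between bangle_a_center's own z axis and vertical below 0.08 rad) or (horizontal distance between bangle_a_center and seat_3 below 0.002 m and z of bangle_a_center in the frame of seat_3 between -0.0025 and 0.0025 m and angle between bangle_a_center's own z axis and vertical below 0.08 rad) or (horizontal distance between bangle_a_center and seat_4 below 0.002 m and z of bangle_a_center in the frame of seat_4 between -0.0025 and 0.0025 m and angle between bangle_a_center's own z axis and vertical below 0.08 rad)) and contact force between bangle_a and mandrel above 3 N) or (((horizontal distance between bangle_b_center and seat_1 below 0.002 m and z of bangle_b_center in the frame of seat_1 between -0.0025 and 0.0025 m and angle between bangle_b_center's own z axis and vertical below 0.08 rad) or (horizontal distance between bangle_b_center and seat_2 below 0.002 m and z of bangle_b_center in the frame of seat_2 between -0.0025 and 0.0025 m and angle between bangle_b_center's own z axis and vertical below 0.08 rad) or (horizontal distance between bangle_b_center and seat_3 below 0.002 m and z of bangle_b_center in the frame of seat_3 between -0.0025 and 0.0025 m and angle between bangle_b_center's own z axis and vertical below 0.08 rad) or (horizontal distance between bangle_b_center and seat_4 below 0.002 m and z of bangle_b_center in the frame of seat_4 between -0.0025 and 0.0025 m and angle between bangle_b_center's own z axis and vertical below 0.08 rad)) and contact force between bangle_b and mandrel above 3 N) or (((horizontal distance between bangle_c_center and seat_1 below 0.002 m and z of bangle_c_center in the frame of seat_1 between -0.0025 and 0.0025 m and angle between bangle_c_center's own z axis and vertical below 0.08 rad) or (horizontal distance between bangle_c_center and seat_2 below 0.002 m and z of bangle_c_center in the frame of seat_2 between -0.0025 and 0.0025 m and angle between bangle_c_center's own z axis and vertical below 0.08 rad) or (horizontal distance between bangle_c_center and seat_3 below 0.002 m and z of bangle_c_center in the frame of seat_3 between -0.0025 and 0.0025 m and angle between bangle_c_center's own z axis and vertical below 0.08 rad) or (horizontal distance between bangle_c_center and seat_4 below 0.002 m and z of bangle_c_center in the frame of seat_4 between -0.0025 and 0.0025 m and angle between bangle_c_center's own z axis and vertical below 0.08 rad)) and contact force between bangle_c and mandrel above 3 N) or (((horizontal distance between bangle_d_center and seat_1 below 0.002 m and z of bangle_d_center in the frame of seat_1 between -0.0025 and 0.0025 m and angle between bangle_d_center's own z axis and vertical below 0.08 rad) or (horizontal distance between bangle_d_center and seat_2 below 0.002 m and z of bangle_d_center in the frame of seat_2 between -0.0025 and 0.0025 m and angle between bangle_d_center's own z axis and vertical below 0.08 rad) or (horizontal distance between bangle_d_center and seat_3 below 0.002 m and z of bangle_d_center in the frame of seat_3 between -0.0025 and 0.0025 m and angle between bangle_d_center's own z axis and vertical below 0.08 rad) or (horizontal distance between bangle_d_center and seat_4 below 0.002 m and z of bangle_d_center in the frame of seat_4 between -0.0025 and 0.0025 m and angle between bangle_d_center's own z axis and vertical below 0.08 rad)) and contact force between bangle_d and mandrel above 3 N))), for 0.15 s.
2. the marker is within 7 mm of the mark for the step that the bangle sits on ((((horizontal distance between bangle_a_center and seat_1 below 0.003 m and z of bangle_a_center in the frame of seat_1 between -0.0025 and 0.0025 m and angle between bangle_a_center's own z axis and vertical below 0.08 rad and value of joint marker between 0.048 and 0.062 m) or (horizontal distance between bangle_a_center and seat_2 below 0.003 m and z of bangle_a_center in the frame of seat_2 between -0.0025 and 0.0025 m and angle between bangle_a_center's own z axis and vertical below 0.08 rad and value of joint marker between 0.078 and 0.092 m) or (horizontal distance between bangle_a_center and seat_3 below 0.003 m and z of bangle_a_center in the frame of seat_3 between -0.0025 and 0.0025 m and angle between bangle_a_center's own z axis and vertical below 0.08 rad and value of joint marker between 0.108 and 0.122 m) or (horizontal distance between bangle_a_center and seat_4 below 0.003 m and z of bangle_a_center in the frame of seat_4 between -0.0025 and 0.0025 m and angle between bangle_a_center's own z axis and vertical below 0.08 rad and value of joint marker between 0.138 and 0.152 m)) or ((horizontal distance between bangle_b_center and seat_1 below 0.003 m and z of bangle_b_center in the frame of seat_1 between -0.0025 and 0.0025 m and angle between bangle_b_center's own z axis and vertical below 0.08 rad and value of joint marker between 0.048 and 0.062 m) or (horizontal distance between bangle_b_center and seat_2 below 0.003 m and z of bangle_b_center in the frame of seat_2 between -0.0025 and 0.0025 m and angle between bangle_b_center's own z axis and vertical below 0.08 rad and value of joint marker between 0.078 and 0.092 m) or (horizontal distance between bangle_b_center and seat_3 below 0.003 m and z of bangle_b_center in the frame of seat_3 between -0.0025 and 0.0025 m and angle between bangle_b_center's own z axis and vertical below 0.08 rad and value of joint marker between 0.108 and 0.122 m) or (horizontal distance between bangle_b_center and seat_4 below 0.003 m and z of bangle_b_center in the frame of seat_4 between -0.0025 and 0.0025 m and angle between bangle_b_center's own z axis and vertical below 0.08 rad and value of joint marker between 0.138 and 0.152 m)) or ((horizontal distance between bangle_c_center and seat_1 below 0.003 m and z of bangle_c_center in the frame of seat_1 between -0.0025 and 0.0025 m and angle between bangle_c_center's own z axis and vertical below 0.08 rad and value of joint marker between 0.048 and 0.062 m) or (horizontal distance between bangle_c_center and seat_2 below 0.003 m and z of bangle_c_center in the frame of seat_2 between -0.0025 and 0.0025 m and angle between bangle_c_center's own z axis and vertical below 0.08 rad and value of joint marker between 0.078 and 0.092 m) or (horizontal distance between bangle_c_center and seat_3 below 0.003 m and z of bangle_c_center in the frame of seat_3 between -0.0025 and 0.0025 m and angle between bangle_c_center's own z axis and vertical below 0.08 rad and value of joint marker between 0.108 and 0.122 m) or (horizontal distance between bangle_c_center and seat_4 below 0.003 m and z of bangle_c_center in the frame of seat_4 between -0.0025 and 0.0025 m and angle between bangle_c_center's own z axis and vertical below 0.08 rad and value of joint marker between 0.138 and 0.152 m)) or ((horizontal distance between bangle_d_center and seat_1 below 0.003 m and z of bangle_d_center in the frame of seat_1 between -0.0025 and 0.0025 m and angle between bangle_d_center's own z axis and vertical below 0.08 rad and value of joint marker between 0.048 and 0.062 m) or (horizontal distance between bangle_d_center and seat_2 below 0.003 m and z of bangle_d_center in the frame of seat_2 between -0.0025 and 0.0025 m and angle between bangle_d_center's own z axis and vertical below 0.08 rad and value of joint marker between 0.078 and 0.092 m) or (horizontal distance between bangle_d_center and seat_3 below 0.003 m and z of bangle_d_center in the frame of seat_3 between -0.0025 and 0.0025 m and angle between bangle_d_center's own z axis and vertical below 0.08 rad and value of joint marker between 0.108 and 0.122 m) or (horizontal distance between bangle_d_center and seat_4 below 0.003 m and z of bangle_d_center in the frame of seat_4 between -0.0025 and 0.0025 m and angle between bangle_d_center's own z axis and vertical below 0.08 rad and value of joint marker between 0.138 and 0.152 m)))), for 0.2 s.
At the end, for the whole second after the job is handed in: the bangle from the felt pad rests on the mandrel, centre within 3 mm across and 2.5 mm in height of home on its step, tilt under 0.08 rad; the marker stands still within 7 mm of the mark of that step; the other three bangles are within 20 mm of their starts, none on the felt pad (((((horizontal distance between bangle_a_center and seat_1 below 0.003 m and z of bangle_a_center in the frame of seat_1 between -0.0025 and 0.0025 m and angle between bangle_a_center's own z axis and vertical below 0.08 rad and value of joint marker between 0.048 and 0.062 m) or (horizontal distance between bangle_a_center and seat_2 below 0.003 m and z of bangle_a_center in the frame of seat_2 between -0.0025 and 0.0025 m and angle between bangle_a_center's own z axis and vertical below 0.08 rad and value of joint marker between 0.078 and 0.092 m) or (horizontal distance between bangle_a_center and seat_3 below 0.003 m and z of bangle_a_center in the frame of seat_3 between -0.0025 and 0.0025 m and angle between bangle_a_center's own z axis and vertical below 0.08 rad and value of joint marker between 0.108 and 0.122 m) or (horizontal distance between bangle_a_center and seat_4 below 0.003 m and z of bangle_a_center in the frame of seat_4 between -0.0025 and 0.0025 m and angle between bangle_a_center's own z axis and vertical below 0.08 rad and value of joint marker between 0.138 and 0.152 m)) and linear speed of bangle_a below 0.01 m/s and velocity of joint marker between -0.005 and 0.005 m/s and distance of each of bangle_b_center, bangle_c_center, bangle_d_center from where it was at the start of the episode below 0.02 m and horizontal distance between each of bangle_b_center, bangle_c_center, bangle_d_center and felt_pad_top above 0.07 m) or (((horizontal distance between bangle_b_center and seat_1 below 0.003 m and z of bangle_b_center in the frame of seat_1 between -0.0025 and 0.0025 m and angle between bangle_b_center's own z axis and vertical below 0.08 rad and value of joint marker between 0.048 and 0.062 m) or (horizontal distance between bangle_b_center and seat_2 below 0.003 m and z of bangle_b_center in the frame of seat_2 between -0.0025 and 0.0025 m and angle between bangle_b_center's own z axis and vertical below 0.08 rad and value of joint marker between 0.078 and 0.092 m) or (horizontal distance between bangle_b_center and seat_3 below 0.003 m and z of bangle_b_center in the frame of seat_3 between -0.0025 and 0.0025 m and angle between bangle_b_center's own z axis and vertical below 0.08 rad and value of joint marker between 0.108 and 0.122 m) or (horizontal distance between bangle_b_center and seat_4 below 0.003 m and z of bangle_b_center in the frame of seat_4 between -0.0025 and 0.0025 m and angle between bangle_b_center's own z axis and vertical below 0.08 rad and value of joint marker between 0.138 and 0.152 m)) and linear speed of bangle_b below 0.01 m/s and velocity of joint marker between -0.005 and 0.005 m/s and distance of each of bangle_a_center, bangle_c_center, bangle_d_center from where it was at the start of the episode below 0.02 m and horizontal distance between each of bangle_a_center, bangle_c_center, bangle_d_center and felt_pad_top above 0.07 m) or (((horizontal distance between bangle_c_center and seat_1 below 0.003 m and z of bangle_c_center in the frame of seat_1 between -0.0025 and 0.0025 m and angle between bangle_c_center's own z axis and vertical below 0.08 rad and value of joint marker between 0.048 and 0.062 m) or (horizontal distance between bangle_c_center and seat_2 below 0.003 m and z of bangle_c_center in the frame of seat_2 between -0.0025 and 0.0025 m and angle between bangle_c_center's own z axis and vertical below 0.08 rad and value of joint marker between 0.078 and 0.092 m) or (horizontal distance between bangle_c_center and seat_3 below 0.003 m and z of bangle_c_center in the frame of seat_3 between -0.0025 and 0.0025 m and angle between bangle_c_center's own z axis and vertical below 0.08 rad and value of joint marker between 0.108 and 0.122 m) or (horizontal distance between bangle_c_center and seat_4 below 0.003 m and z of bangle_c_center in the frame of seat_4 between -0.0025 and 0.0025 m and angle between bangle_c_center's own z axis and vertical below 0.08 rad and value of joint marker between 0.138 and 0.152 m)) and linear speed of bangle_c below 0.01 m/s and velocity of joint marker between -0.005 and 0.005 m/s and distance of each of bangle_a_center, bangle_b_center, bangle_d_center from where it was at the start of the episode below 0.02 m and horizontal distance between each of bangle_a_center, bangle_b_center, bangle_d_center and felt_pad_top above 0.07 m) or (((horizontal distance between bangle_d_center and seat_1 below 0.003 m and z of bangle_d_center in the frame of seat_1 between -0.0025 and 0.0025 m and angle between bangle_d_center's own z axis and vertical below 0.08 rad and value of joint marker between 0.048 and 0.062 m) or (horizontal distance between bangle_d_center and seat_2 below 0.003 m and z of bangle_d_center in the frame of seat_2 between -0.0025 and 0.0025 m and angle between bangle_d_center's own z axis and vertical below 0.08 rad and value of joint marker between 0.078 and 0.092 m) or (horizontal distance between bangle_d_center and seat_3 below 0.003 m and z of bangle_d_center in the frame of seat_3 between -0.0025 and 0.0025 m and angle between bangle_d_center's own z axis and vertical below 0.08 rad and value of joint marker between 0.108 and 0.122 m) or (horizontal distance between bangle_d_center and seat_4 below 0.003 m and z of bangle_d_center in the frame of seat_4 between -0.0025 and 0.0025 m and angle between bangle_d_center's own z axis and vertical below 0.08 rad and value of joint marker between 0.138 and 0.152 m)) and linear speed of bangle_d below 0.01 m/s and velocity of joint marker between -0.005 and 0.005 m/s and distance of each of bangle_a_center, bangle_b_center, bangle_c_center from where it was at the start of the episode below 0.02 m and horizontal distance between each of bangle_a_center, bangle_b_center, bangle_c_center and felt_pad_top above 0.07 m))); the robot touches nothing.
It fails at once if a bangle is forced against the mandrel with more than 30 N (contact force between any of bangle_a, bangle_b, bangle_c, bangle_d and mandrel above 30 N).
It fails at once if more than one bangle is moved by over 20 mm (distance of each of bangle_a_center, bangle_b_center from where it was at the start of the episode above 0.02 m or distance of each of bangle_a_center, bangle_c_center from where it was at the start of the episode above 0.02 m or distance of each of bangle_a_center, bangle_d_center from where it was at the start of the episode above 0.02 m or distance of each of bangle_b_center, bangle_c_center from where it was at the start of the episode above 0.02 m or distance of each of bangle_b_center, bangle_d_center from where it was at the start of the episode above 0.02 m or distance of each of bangle_c_center, bangle_d_center from where it was at the start of the episode above 0.02 m).
It fails at once if a bystander (pen, phone, cup, jar, tape) is moved by over 30 mm (distance of any of pen_1, pen_2, phone, cup, jar, tape from where it was at the start of the episode above 0.03 m).
It also fails if it takes over 67 s, if anything falls off the work surface, if the arm or the gripper's body presses on something with over 40 N, if the wrist force passes 120 N, or if a joint passes its speed limit or range.

## Robot

A 6-joint arm with a two-finger parallel gripper is mounted at the origin on the work surface. World frame = base frame: x ahead of the robot, y to its left, z up, the work surface at z = 0. Lengths are in m, angles in rad, forces in N, time in s.
With the tool pointing down it reaches from about 0.25 to 0.775 m from the base axis. Payload 4 kg.
Tool frame: the origin (TCP) lies where the fingers leave the gripper's body, on its centre line; the fingertips stand 97 mm ahead of it and the grasp point (between the pads) lies 78 mm ahead of it; z points along the fingers, y is the line along which they close (so a half turn about z gives the same grasp; the last joint's range is limited). The gripper opens to 94 mm and grips with 3 to 60 N. Pads are 16 mm wide; open, the fingers measure 119 mm over their backs; the gripper's body (75 mm by 177 mm) begins 78 mm behind the grasp point.
Start: joints at [1.125, 0.087, 1.371, -0, 1.684, -0.103], TCP at [0.185, 0.518, 0.303] pointing down, gripper open.
Joint ranges: [-3.1, 3.1], [-0.76, 2.03], [0.27, 2.55], [-1.08, 4.22], [0.17, 2.65], [-2.57, 2.57]. Speed limits (rad/s): [2.79, 2.79, 3.14, 3.14, 3.14, 3.14].

## Interface

Orientations are given as [roll, pitch, yaw] about the fixed x, y, z axes, in that order (R = Rz(yaw) Ry(pitch) Rx(roll)).
In Python, from bench import robot, eyes gives the robot as it stands. The module is installed in compiled form; this text tells all that it offers.
- The arm moves only by the tool carry_out, never from a script. Its argument "deltas" is a list of rows, each an object of numbers: "dx", "dy", "dz": the shift along the tool's x, y, z each as a share of 0.02 m, from -1 to 1; "wx", "wy", "wz": the turn, a rotation vector about the tool's x, y, z each as a share of 0.12 rad, from -1 to 1; "gripper": the closure in counts, from 0 (fully open) to 255 (shut). In form: [{"dx": .., "dy": .., "dz": .., "wx": .., "wy": .., "wz": .., "gripper": ..}, ...]. A call has 1 to 20 rows; each row shifts and turns the commanded pose from where the row before left it, along the tool's axes as they then stand; what a row does not reach is not made up. A row lasts 1/12 s, in which the tool goes at most 41.7 mm and 7.16 degrees, less where a joint would pass 70% of its speed; a pose out of reach is approached as far as the arm can. A call with a number of a shift or a turn outside -1 to 1 is refused whole. A call with a gripper value outside its range is refused whole. The fingers move at their own pace and stop on an object; the grip force is fixed at half the most. Time passes only in rows, so rows that do not move let the fingers close. It gives the time, the measured TCP pose, the force, the opening and the grip force at its end, in the units of the state.
- robot.get_obs(): the state, without advancing time (a new reading comes with each control period).
- eyes.snapshot(name): name is "side" or "top"; returns the picture (384x512x3 uint8, red, green, blue); there is no depth.
- eyes.get_calibration(name): a dict with "fovy" (degrees; the focal length in pixels is half the picture's height over the tangent of half this angle, whatever the lens; pixels are square), "cx", "cy" (the principal point, pixels), "R" (3x3) and "t" (3): a world point X has camera coordinates R X + t. Camera axes: x right, y down, z forward; pixel columns grow to the right and rows downward; lengths in m; the calibration is good to about 2 mm. A picture is of the moment at which its call begins. get_calibration takes no time and is no camera call.
- robot.close_job(): hands the job in; it is judged then, once.
The state is a dict: "time": time; "joint_positions": joint angles; "qvel": joint speeds; "joint_torque": joint torques, N m; "tool_pos": TCP position; "ee_rot": TCP orientation; "wrist_force": force on the tool from outside, world axes, zero at the start; "wrist_torque": the same for the moment, N m; "width": finger opening in m; "finger_force": force on a finger pad.
Only numpy, scipy, OpenCV 4.12 (cv2) and the standard library are available. Lean on these libraries where they do the work, as an engineer would, in place of code of your own. Each camera call takes 0.05 s, during which the arm holds its last target. There are 200 camera calls.

## Working session

There is one attempt and no reset: what is moved stays moved. The work goes in short steps, Python scripts to look and compute and a tool call to move; the robot and the scene stay as the last step left them, time stands still between calls to the robot, and variables do not carry over. Pictures are saved under pics/ and viewed, at most 10 in all, crops included, and the job is handed in when it is done.

Besides the shell and the picture viewer there is one more tool, called after "Emit:" as a command line: name --argument value ..., lists and objects as JSON in quotes. carry_out: Moves the arm, as the interface text tells. Shift numbers are shares of 0.02 m and turn numbers shares of 0.12 rad, none past 1 either way. Its arguments: {"type":"object","properties":{"deltas":{"type":"array","items":{"type":"object","properties":{"dx":{"type":"number"},"dy":{"type":"number"},"dz":{"type":"number"},"wx":{"type":"number"},"wy":{"type":"number"},"wz":{"type":"number"},"gripper":{"type":"number"}}}}},"required":["deltas"]}

```bash
mkdir -p pics
python3 - <<'E'
from bench import robot, eyes
import cv2
o=robot.get_obs();print({k:o[k] for k in('time','tool_pos','ee_rot','wrist_force','width')})
for n in('top','side'):
    c=eyes.get_calibration(n);print(n,c)
    cv2.imwrite(f'pics/{n}0.png',eyes.snapshot(n)[:,:,::-1])
E
```

```text
{'time': 0.0, 'tool_pos': array([0.18473426, 0.51770359, 0.30150004]), 'ee_rot': array([-3.13939304e+00, -1.72985156e-04,  2.79884602e+00]), 'wrist_force': array([ 1.1852873 , -0.07879792,  0.40840967]), 'width': 0.09402687516978687}
top {'fovy': 50.44080461780922, 'cx': 259.84115406911025, 'cy': 188.73154091074096, 'R': array([[ 0.01063731, -0.99978993,  0.0175196 ],
       [-0.9891343 , -0.01308989, -0.14643086],
       [ 0.14662943, -0.01577161, -0.98906575]]), 't': array([-0.06590024,  0.5670289 ,  1.02773243])}
side {'fovy': 49.85520134195667, 'cx': 250.24155011602954, 'cy': 196.25674260728667, 'R': array([[-0.9940307 , -0.10812732,  0.01454148],
       [-0.09154061,  0.75408171, -0.65036997],
       [ 0.0593573 , -0.64781885, -0.75947841]]), 't': array([0.54003055, 0.15196264, 1.17790253])}
```

View pics/top0.png

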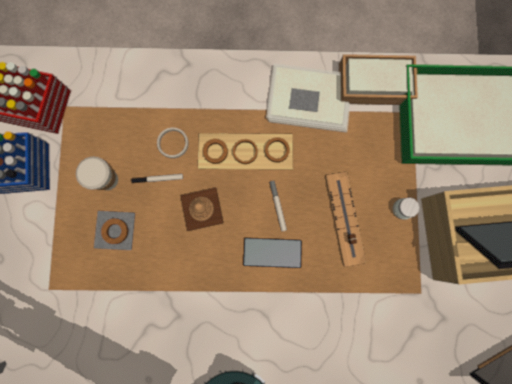

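View pics/side0.png

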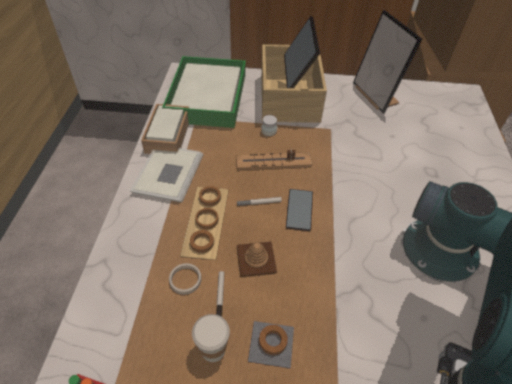

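The top view shows the bangle on its pad at about (115,231), the mandrel at (202,208), and the rail running from (338,175) to (350,262) with the marker at (351,238). In the side view those are at (273,340), (256,257) and (291,155). Next I'll crop and enlarge those areas.

Run:
```python
import cv2,numpy as np
t=cv2.imread('pics/top0.png');s=cv2.imread('pics/side0.png')
def c(im,x,y,w,h,W,H):return cv2.resize(im[y:y+h,x:x+w],(W,H),interpolation=cv2.INTER_CUBIC)
a=np.hstack([c(t,90,180,140,75,560,300),c(t,320,165,60,105,171,300)])
b=np.hstack([c(s,230,225,80,145,220,300),c(s,230,140,90,45,511,300)[:, :511]])
cv2.imwrite('pics/crop0.png',np.vstack([a,b]))
```

```text
(no output)
```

View pics/crop0.png

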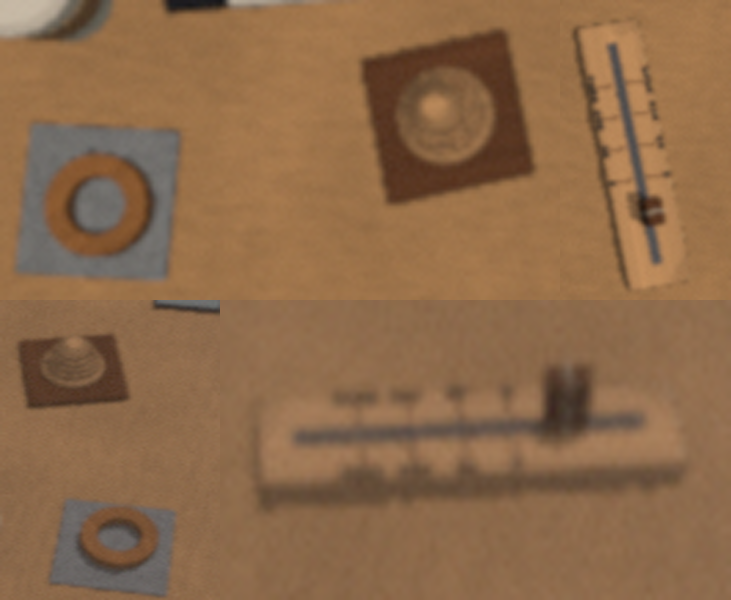

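The enlarged crops clearly show the bangle on its pad, the mandrel on its dark foot, and the rail. One stud is next to the marker, and the parking end is nearest the robot. Next: segmentation.

```bash
cat > h.py <<'E'
import cv2,numpy as np
from bench import robot,eyes
C={n:eyes.get_calibration(n) for n in('top','side')}
def cast(n,uv,z):
    c=C[n];f=192/np.tan(np.radians(c['fovy']/2));R,t=c['R'],c['t'];o=-R.T@t
    uv=np.atleast_2d(uv).astype(float)
    d=np.c_[(uv[:,0]-c['cx'])/f,(uv[:,1]-c['cy'])/f,np.ones(len(uv))]@R
    return o+d*((z-o[2])/d[:,2])[:,None]
def proj(n,X):
    c=C[n];f=192/np.tan(np.radians(c['fovy']/2));p=np.atleast_2d(X)@c['R'].T+c['t']
    return np.c_[f*p[:,0]/p[:,2]+c['cx'],f*p[:,1]/p[:,2]+c['cy']]
def blob(m,box):
    x,y,w,h=box;k=np.zeros(m.shape,np.uint8);k[y:y+h,x:x+w]=m[y:y+h,x:x+w]*255
    return max(cv2.findContours(k,0,cv2.CHAIN_APPROX_NONE)[0],key=cv2.contourArea)[:,0]
def grab(n):return eyes.snapshot(n)
def show(n,name,ctr,cnt,pt):pass
E
python3 - <<'E'
from h import *
B={'top':dict(pad=(85,200,60,60),foot=(172,180,60,60),rail=(318,165,50,110)),
'side':dict(pad=(240,312,65,65),foot=(228,235,55,45),rail=(228,143,90,35))}
for n in B:
    im=cv2.imread(f'pics/{n}0.png');hsv=cv2.cvtColor(im,cv2.COLOR_BGR2HSV);H,S,V=[hsv[...,i].astype(int) for i in range(3)]
    for k,p in dict(table=(70,280) if n=='top' else (180,300),ring=(101,231) if n=='top' else (261,337),pad=(100,218) if n=='top' else (255,352),foot=(190,222) if n=='top' else (243,268),rail=(335,190) if n=='top' else (245,166)).items():print(n,k,hsv[p[1],p[0]])
    x,y,w,h=B[n]['pad']
    cp=blob(S<75,B[n]['pad']);hp=cv2.convexHull(cp);q=cv2.boxPoints(cv2.minAreaRect(hp))
    P=cast(n,q,.006);print('pad',P.mean(0).round(4),np.linalg.norm(np.diff(P,axis=0),axis=1).round(3))
    k=np.zeros(S.shape,np.uint8);cv2.fillPoly(k,[hp],1)
    ring=(k>0)&(S>95);c=blob(ring,B[n]['pad']);W=cast(n,cv2.convexHull(c)[:,0],.026)
    (e,r)=cv2.minEnclosingCircle((W[:,:2]*1000).astype(np.float32));print('ring',np.array(e).round(1),r, cv2.fitEllipse(c))
    cf=blob(V<105,B[n]['foot']);q=cv2.boxPoints(cv2.minAreaRect(cf));P=cast(n,q,.012);print('foot',P.mean(0).round(4),np.linalg.norm(np.diff(P,axis=0),axis=1).round(3),q.round(1).tolist())
E
```

```text
top table [ 15 137 158]
top ring [ 12 113 129]
top pad [ 18  11 112]
top foot [ 11 146  89]
top rail [ 14 131 183]
pad [0.4576 0.3269 0.006 ] [0.101 0.101 0.101]
ring [454.3 319.5] 34.7135124206543 ((113.99881744384766, 230.8096160888672), (24.7130126953125, 26.283538818359375), 77.07874298095703)
foot [0.5161 0.0963 0.012 ] [0.099 0.099 0.098] [[179.3000030517578, 194.89999389648438], [215.60000610351562, 187.10000610351562], [223.3000030517578, 222.89999389648438], [187.0, 230.60000610351562]]
side table [ 14 116 141]
side ring [ 13 143 123]
side pad [  0  10 107]
side foot [ 11 132  87]
side rail [ 13 110 151]
pad [0.4563 0.3264 0.006 ] [0.101 0.106 0.101]
ring [452.7 321.9] 37.04826736450195 ((272.7572021484375, 339.1311340332031), (27.16266632080078, 29.1018009185791), 177.1537628173828)
foot [0.5166 0.0983 0.012 ] [0.105 0.106 0.099] [[235.8000030517578, 244.60000610351562], [272.6000061035156, 240.5], [276.29998779296875, 273.29998779296875], [239.5, 277.3999938964844]]
```

Emit:
carry_out --deltas '[{"wz": -0.95}, {"wz": -0.95}, {"wz": -0.95}, {"dx": -0.95, "dy": -0.7, "dz": 0.3}, {"dx": -0.95, "dy": -0.7, "dz": 0.3}, {"dx": -0.95, "dy": -0.7, "dz": 0.3}, {"dx": -0.95, "dy": -0.7, "dz": 0.3}, {"dx": -0.95, "dy": -0.7, "dz": 0.3}, {"dx": -0.95, "dy": -0.7, "dz": 0.3}, {"dx": -0.95, "dy": -0.7, "dz": 0.3}, {"dx": -0.95, "dy": -0.7, "dz": 0.3}, {"dx": -0.95, "dy": -0.7, "dz": 0.3}, {"dx": -0.95, "dy": -0.7, "dz": 0.3}, {"dx": -0.95, "dy": -0.7, "dz": 0.3}, {"dx": -0.95, "dy": -0.7, "dz": 0.3}, {"dx": -0.95, "dy": -0.7, "dz": 0.3}, {"dx": -0.95, "dy": -0.7, "dz": 0.3}, {}, {}]'

```text
invalid input
```

Emit:
carry_out --deltas '[{"dx": 0, "dy": 0, "dz": 0, "wx": 0, "wy": 0, "wz": -0.95, "gripper": 0}, {"dx": 0, "dy": 0, "dz": 0, "wx": 0, "wy": 0, "wz": -0.95, "gripper": 0}, {"dx": 0, "dy": 0, "dz": 0, "wx": 0, "wy": 0, "wz": -0.95, "gripper": 0}]'

```text
time: 0.35
tool_pos: [0.1848, 0.5178, 0.3019]
ee_rot: [-3.14, -0.001, -3.137]
wrist_force: [-0.8, 0.1, -0.0]
width: 0.0938
finger_force: 0.0
```

Emit:
carry_out --deltas '[{"dx": -0.95, "dy": -0.7, "dz": 0.3, "wx": 0, "wy": 0, "wz": 0, "gripper": 0}, {"dx": -0.95, "dy": -0.7, "dz": 0.3, "wx": 0, "wy": 0, "wz": 0, "gripper": 0}, {"dx": -0.95, "dy": -0.7, "dz": 0.3, "wx": 0, "wy": 0, "wz": 0, "gripper": 0}, {"dx": -0.95, "dy": -0.7, "dz": 0.3, "wx": 0, "wy": 0, "wz": 0, "gripper": 0}, {"dx": -0.95, "dy": -0.7, "dz": 0.3, "wx": 0, "wy": 0, "wz": 0, "gripper": 0}, {"dx": -0.95, "dy": -0.7, "dz": 0.3, "wx": 0, "wy": 0, "wz": 0, "gripper": 0}, {"dx": -0.95, "dy": -0.7, "dz": 0.3, "wx": 0, "wy": 0, "wz": 0, "gripper": 0}, {"dx": -0.95, "dy": -0.7, "dz": 0.3, "wx": 0, "wy": 0, "wz": 0, "gripper": 0}, {"dx": -0.95, "dy": -0.7, "dz": 0.3, "wx": 0, "wy": 0, "wz": 0, "gripper": 0}, {"dx": -0.95, "dy": -0.7, "dz": 0.3, "wx": 0, "wy": 0, "wz": 0, "gripper": 0}, {"dx": -0.95, "dy": -0.7, "dz": 0.3, "wx": 0, "wy": 0, "wz": 0, "gripper": 0}, {"dx": -0.95, "dy": -0.7, "dz": 0.3, "wx": 0, "wy": 0, "wz": 0, "gripper": 0}, {"dx": -0.95, "dy": -0.7, "dz": 0.3, "wx": 0, "wy": 0, "wz": 0, "gripper": 0}, {"dx": -0.95, "dy": -0.7, "dz": 0.3, "wx": 0, "wy": 0, "wz": 0, "gripper": 0}, {"dx": 0, "dy": 0, "dz": 0, "wx": 0, "wy": 0, "wz": 0, "gripper": 0}, {"dx": 0, "dy": 0, "dz": 0, "wx": 0, "wy": 0, "wz": 0, "gripper": 0}]'

```text
time: 1.68
tool_pos: [0.451, 0.321, 0.2175]
ee_rot: [-3.141, -0.002, 3.139]
wrist_force: [0.7, 0.4, 0.1]
width: 0.094
finger_force: 0.0
```

Emit:
carry_out --deltas '[{"dx": -0.12, "dy": 0, "dz": 0.92, "wx": 0, "wy": 0, "wz": 0, "gripper": 0}, {"dx": 0, "dy": 0, "dz": 0.92, "wx": 0, "wy": 0, "wz": 0, "gripper": 0}, {"dx": 0, "dy": 0, "dz": 0.92, "wx": 0, "wy": 0, "wz": 0, "gripper": 0}, {"dx": 0, "dy": 0, "dz": 0.92, "wx": 0, "wy": 0, "wz": 0, "gripper": 0}, {"dx": 0, "dy": 0, "dz": 0.92, "wx": 0, "wy": 0, "wz": 0, "gripper": 0}, {"dx": 0, "dy": 0, "dz": 0.92, "wx": 0, "wy": 0, "wz": 0, "gripper": 0}, {"dx": 0, "dy": 0, "dz": 0, "wx": 0, "wy": 0, "wz": 0, "gripper": 0}, {"dx": 0, "dy": 0, "dz": 0, "wx": 0, "wy": 0, "wz": 0, "gripper": 0}]'

```text
time: 2.35
tool_pos: [0.4519, 0.3223, 0.1078]
ee_rot: [-3.141, -0.002, -3.141]
wrist_force: [-0.1, -0.8, 0.9]
width: 0.0941
finger_force: 0.0
```

Emit:
carry_out --deltas '[{"dx": 0, "dy": 0, "dz": 0, "wx": 0, "wy": 0, "wz": 0, "gripper": 255}, {"dx": 0, "dy": 0, "dz": 0, "wx": 0, "wy": 0, "wz": 0, "gripper": 255}, {"dx": 0, "dy": 0, "dz": 0, "wx": 0, "wy": 0, "wz": 0, "gripper": 255}, {"dx": 0, "dy": 0, "dz": 0, "wx": 0, "wy": 0, "wz": 0, "gripper": 255}, {"dx": 0, "dy": 0, "dz": 0, "wx": 0, "wy": 0, "wz": 0, "gripper": 255}, {"dx": 0, "dy": 0, "dz": 0, "wx": 0, "wy": 0, "wz": 0, "gripper": 255}, {"dx": 0, "dy": 0, "dz": 0, "wx": 0, "wy": 0, "wz": 0, "gripper": 255}, {"dx": 0, "dy": 0, "dz": 0, "wx": 0, "wy": 0, "wz": 0, "gripper": 255}]'

```text
time: 3.02
tool_pos: [0.4536, 0.3221, 0.1094]
ee_rot: [3.141, 0.001, 3.141]
wrist_force: [-1.3, 0.2, 5.7]
width: 0.0688
finger_force: 30.0
```

Emit:
carry_out --deltas '[{"dx": 0, "dy": 0, "dz": -0.5, "wx": 0, "wy": 0, "wz": 0, "gripper": 255}, {"dx": 0, "dy": 0, "dz": -1, "wx": 0, "wy": 0, "wz": 0, "gripper": 255}, {"dx": 0, "dy": 0, "dz": -1, "wx": 0, "wy": 0, "wz": 0, "gripper": 255}, {"dx": 0, "dy": 0, "dz": -1, "wx": 0, "wy": 0, "wz": 0, "gripper": 255}, {"dx": 0, "dy": 0, "dz": -1, "wx": 0, "wy": 0, "wz": 0, "gripper": 255}, {"dx": 0, "dy": 0, "dz": -1, "wx": 0, "wy": 0, "wz": 0, "gripper": 255}, {"dx": 0, "dy": 0, "dz": -0.5, "wx": 0, "wy": 0, "wz": 0, "gripper": 255}, {"dx": 0, "dy": 0, "dz": 0, "wx": 0, "wy": 0, "wz": 0.9, "gripper": 255}, {"dx": 0, "dy": 0, "dz": 0, "wx": 0, "wy": 0, "wz": 0.9, "gripper": 255}, {"dx": 0, "dy": 0, "dz": 0, "wx": 0, "wy": 0, "wz": 0.9, "gripper": 255}, {"dx": 0, "dy": 0, "dz": 0, "wx": 0, "wy": 0, "wz": 0.9, "gripper": 255}, {"dx": 0, "dy": 0, "dz": 0, "wx": 0, "wy": 0, "wz": 0.9, "gripper": 255}, {"dx": 0, "dy": 0, "dz": 0, "wx": 0, "wy": 0, "wz": 0.9, "gripper": 255}, {"dx": 0, "dy": 0, "dz": 0, "wx": 0, "wy": 0, "wz": 0.9, "gripper": 255}, {"dx": 0, "dy": 0, "dz": 0, "wx": 0, "wy": 0, "wz": 0.9, "gripper": 255}, {"dx": 0, "dy": 0, "dz": 0, "wx": 0, "wy": 0, "wz": 0.9, "gripper": 255}, {"dx": 0, "dy": 0, "dz": 0, "wx": 0, "wy": 0, "wz": 0.9, "gripper": 255}, {"dx": 0, "dy": 0, "dz": 0, "wx": 0, "wy": 0, "wz": 0.9, "gripper": 255}, {"dx": 0, "dy": 0, "dz": 0, "wx": 0, "wy": 0, "wz": 0.9, "gripper": 255}, {"dx": 0, "dy": 0, "dz": 0, "wx": 0, "wy": 0, "wz": 0.9, "gripper": 255}]'

```text
time: 4.68
tool_pos: [0.4528, 0.3216, 0.2275]
ee_rot: [-3.14, 0.001, 1.731]
wrist_force: [-0.6, -0.1, -0.0]
width: 0.0682
finger_force: 30.0
```

Emit:
carry_out --deltas '[{"dx": 0, "dy": 0, "dz": 0, "wx": 0, "wy": 0, "wz": 0.67, "gripper": 255}, {"dx": 0, "dy": 0, "dz": 0, "wx": 0, "wy": 0, "wz": 0.67, "gripper": 255}, {"dx": -0.94, "dy": 0.26, "dz": 0, "wx": 0, "wy": 0, "wz": 0, "gripper": 255}, {"dx": -0.94, "dy": 0.26, "dz": 0, "wx": 0, "wy": 0, "wz": 0, "gripper": 255}, {"dx": -0.94, "dy": 0.26, "dz": 0, "wx": 0, "wy": 0, "wz": 0, "gripper": 255}, {"dx": -0.94, "dy": 0.26, "dz": 0, "wx": 0, "wy": 0, "wz": 0, "gripper": 255}, {"dx": -0.94, "dy": 0.26, "dz": 0, "wx": 0, "wy": 0, "wz": 0, "gripper": 255}, {"dx": -0.94, "dy": 0.26, "dz": 0, "wx": 0, "wy": 0, "wz": 0, "gripper": 255}, {"dx": -0.94, "dy": 0.26, "dz": 0, "wx": 0, "wy": 0, "wz": 0, "gripper": 255}, {"dx": -0.94, "dy": 0.26, "dz": 0, "wx": 0, "wy": 0, "wz": 0, "gripper": 255}, {"dx": -0.94, "dy": 0.26, "dz": 0, "wx": 0, "wy": 0, "wz": 0, "gripper": 255}, {"dx": -0.94, "dy": 0.26, "dz": 0, "wx": 0, "wy": 0, "wz": 0, "gripper": 255}, {"dx": -0.94, "dy": 0.26, "dz": 0, "wx": 0, "wy": 0, "wz": 0, "gripper": 255}, {"dx": -0.94, "dy": 0.26, "dz": 0, "wx": 0, "wy": 0, "wz": 0, "gripper": 255}, {"dx": 0, "dy": 0, "dz": 0, "wx": 0, "wy": 0, "wz": 0, "gripper": 255}, {"dx": 0, "dy": 0, "dz": 0, "wx": 0, "wy": 0, "wz": 0, "gripper": 255}]'

```text
time: 6.02
tool_pos: [0.5165, 0.0959, 0.2277]
ee_rot: [-3.14, -0.0, 1.574]
wrist_force: [-0.1, -0.2, -0.6]
width: 0.0681
finger_force: 30.0
```

Run:
```python
from h import *
print([robot.get_obs()[k] for k in('tool_pos','ee_rot')])
s=grab('side')[:,:,::-1];cv2.imwrite('pics/side1.png',s)
cv2.imwrite('pics/side1c.png',cv2.resize(s[170:290,190:340],(750,600),interpolation=cv2.INTER_CUBIC))
print(proj('side',[[.5163,.097,.1365],[.5163,.097,.072]]))
```

```text
[array([0.51653625, 0.09586132, 0.22767288]), array([-3.14018558e+00, -4.19811102e-04,  1.57393844e+00])]
[[257.50000252 231.56794998]
 [256.81896675 245.86604317]]
```

View pics/side1c.png

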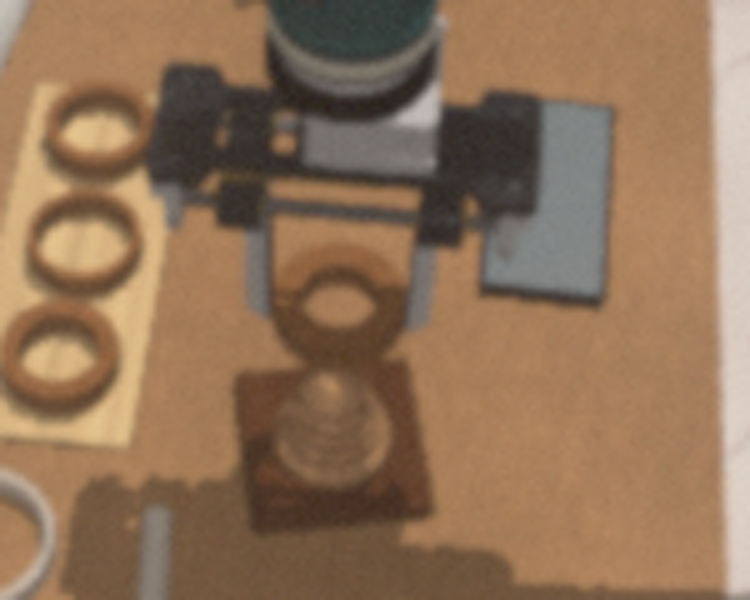

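The side view shows the bangle held level at about (258,230), with the mandrel tip below it at (255,247), so they are aligned to within about 1 px. I'll refine the mandrel axis from the first pictures.

Run:
```python
from h import *
for n,box in dict(top=(172,180,60,60),side=(228,235,55,45)).items():
    im=cv2.imread(f'pics/{n}0.png');hsv=cv2.cvtColor(im,cv2.COLOR_BGR2HSV);V=cv2.GaussianBlur(hsv[...,2],(3,3),0).astype(int)
    foot=blob(V<105,box);k=np.zeros(V.shape,np.uint8);cv2.fillPoly(k,[foot],1);k=cv2.erode(k,np.ones((5,5)))
    for th in(100,105,110,115):
        c=blob((k>0)&(V>th),box);W=cast(n,cv2.convexHull(c)[:,0],.021)[:,:2]*1000
        e,r=cv2.minEnclosingCircle(W.astype(np.float32));print(n,th,np.array(e).round(1),round(r,1),W.min(0).round(1),W.max(0).round(1))
```

```text
top 100 [516.2  95.3] 33.8 [482.7  64. ] [549.4 127.9]
top 105 [516.5  96. ] 33.0 [485.3  64.1] [549.3 127.8]
top 110 [516.   95.8] 32.2 [485.3  64.2] [546.7 125.2]
top 115 [515.6  95.4] 31.3 [485.3  64.3] [546.7 125.1]
side 100 [543.2  86.1] 6.4 [537.4  79.7] [548.3  90.1]
side 105 [543.2  86.2] 4.3 [540.5  82.7] [545.9  89.8]
side 110 [543.4  84.6] 1.6 [543.2  83. ] [543.6  86.2]Traceback (most recent call last):
  File "<stdin>", line 6, in <module>
  File "h.py", line 14, in blob
    return max(cv2.findContours(k,0,cv2.CHAIN_APPROX_NONE)[0],key=cv2.contourArea)[:,0]
           ~~~^^^^^^^^^^^^^^^^^^^^^^^^^^^^^^^^^^^^^^^^^^^^^^^^^^^^^^^^^^^^^^^^^^^^
ValueError: max() iterable argument is empty
```

Emit:
carry_out --deltas '[{"dx": 0, "dy": 0, "dz": 0.8, "wx": 0, "wy": 0, "wz": 0, "gripper": 255}, {"dx": 0, "dy": 0, "dz": 0.8, "wx": 0, "wy": 0, "wz": 0, "gripper": 255}, {"dx": 0, "dy": 0, "dz": 0.8, "wx": 0, "wy": 0, "wz": 0, "gripper": 255}, {"dx": 0, "dy": 0, "dz": 0.6, "wx": 0, "wy": 0, "wz": 0, "gripper": 255}, {"dx": 0, "dy": 0, "dz": 0.15, "wx": 0, "wy": 0, "wz": 0, "gripper": 255}, {"dx": 0, "dy": 0, "dz": 0, "wx": 0, "wy": 0, "wz": 0, "gripper": 255}, {"dx": 0, "dy": 0, "dz": 0, "wx": 0, "wy": 0, "wz": 0, "gripper": 255}]'

```text
time: 6.65
tool_pos: [0.5168, 0.097, 0.1657]
ee_rot: [3.141, -0.0, 1.577]
wrist_force: [0.6, 0.1, 0.3]
width: 0.0677
finger_force: 30.0
```

Emit:
carry_out --deltas '[{"dx": 0, "dy": 0, "dz": 0.1, "wx": 0, "wy": 0, "wz": 0, "gripper": 255}, {"dx": 0, "dy": 0, "dz": 0.1, "wx": 0, "wy": 0, "wz": 0, "gripper": 255}, {"dx": 0, "dy": 0, "dz": 0, "wx": 0, "wy": 0, "wz": 0, "gripper": 255}]'

```text
time: 6.9
tool_pos: [0.5168, 0.0965, 0.1616]
ee_rot: [3.141, -0.0, 1.576]
wrist_force: [-0.2, 0.0, -0.5]
width: 0.0684
finger_force: 30.0
```

Emit:
carry_out --deltas '[{"dx": 0, "dy": 0, "dz": 0.1, "wx": 0, "wy": 0, "wz": 0, "gripper": 255}, {"dx": 0, "dy": 0, "dz": 0.1, "wx": 0, "wy": 0, "wz": 0, "gripper": 255}, {"dx": 0, "dy": 0, "dz": 0, "wx": 0, "wy": 0, "wz": 0, "gripper": 255}]'

```text
time: 7.15
tool_pos: [0.5165, 0.0965, 0.1569]
ee_rot: [-3.141, 0.0, 1.576]
wrist_force: [0.3, -0.9, 0.1]
width: 0.0681
finger_force: 30.0
```

Emit:
carry_out --deltas '[{"dx": 0, "dy": 0, "dz": 0.1, "wx": 0, "wy": 0, "wz": 0, "gripper": 255}, {"dx": 0, "dy": 0, "dz": 0, "wx": 0, "wy": 0, "wz": 0, "gripper": 255}]'

```text
time: 7.32
tool_pos: [0.5168, 0.0966, 0.1557]
ee_rot: [3.141, -0.0, 1.576]
wrist_force: [-0.6, -0.4, 0.4]
width: 0.0679
finger_force: 30.0
```

Emit:
carry_out --deltas '[{"dx": 0, "dy": 0, "dz": 0.1, "wx": 0, "wy": 0, "wz": 0, "gripper": 255}, {"dx": 0, "dy": 0, "dz": 0, "wx": 0, "wy": 0, "wz": 0, "gripper": 255}]'

```text
time: 7.48
tool_pos: [0.5169, 0.0966, 0.1553]
ee_rot: [3.141, -0.0, 1.576]
wrist_force: [-3.8, 0.9, 8.3]
width: 0.0688
finger_force: 30.0
```

Emit:
carry_out --deltas '[{"dx": 0, "dy": 0, "dz": 0.05, "wx": 0, "wy": 0, "wz": 0, "gripper": 255}, {"dx": 0, "dy": 0, "dz": 0, "wx": 0, "wy": 0, "wz": 0, "gripper": 255}]'

```text
time: 7.65
tool_pos: [0.5169, 0.0966, 0.1552]
ee_rot: [3.14, -0.0, 1.576]
wrist_force: [-5.3, -0.3, 13.3]
width: 0.0679
finger_force: 30.0
```

Emit:
carry_out --deltas '[{"dx": 0, "dy": -0.03, "dz": 0, "wx": 0, "wy": 0, "wz": 0, "gripper": 255}, {"dx": 0, "dy": 0, "dz": 0, "wx": 0, "wy": 0, "wz": 0, "gripper": 255}]'

```text
time: 7.82
tool_pos: [0.5167, 0.0966, 0.1553]
ee_rot: [3.139, -0.0, 1.576]
wrist_force: [-3.3, -0.5, 11.2]
width: 0.0681
finger_force: 30.0
```

Run:
```python
from h import *
im=cv2.imread('pics/top0.png');hsv=cv2.cvtColor(im,cv2.COLOR_BGR2HSV);S=hsv[...,1];V=hsv[...,2]
hp=cv2.convexHull(blob(S<75,(85,200,60,60)));k=np.zeros(S.shape,np.uint8);cv2.fillPoly(k,[hp],1)
r=((k>0)&(S>80)).astype(np.uint8);r[255:]=0
c=blob(r,(85,200,60,60));f=np.zeros_like(r);cv2.fillPoly(f,[c],1)
for nm,g in(('pad',r),):print(nm,f.sum(),(f-(g&f)).sum(),68*np.sqrt((f-(g&f)).sum()/f.sum()))
s=grab('side')[:,:,::-1];cv2.imwrite('pics/side2c.png',cv2.resize(s[180:290,200:310],(600,600),interpolation=cv2.INTER_CUBIC))
print(robot.get_obs()['wrist_force'])
```

```text
pad 555 141 34.27456704242879
[-1.97905215 -0.30953843 11.7741077 ]
```

View pics/side2c.png

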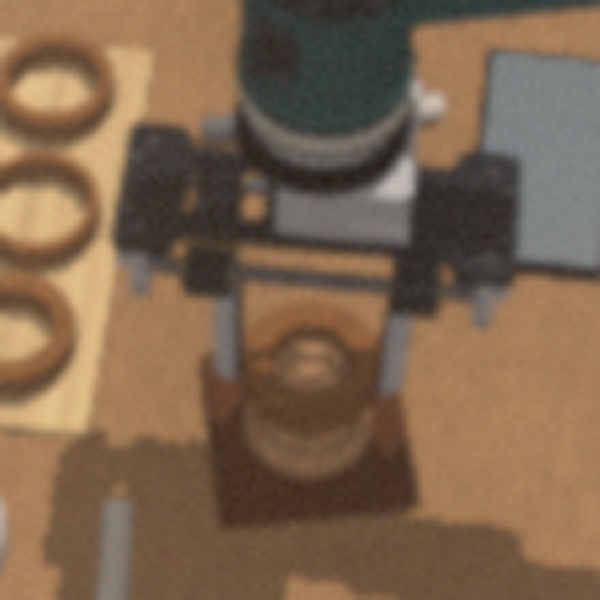

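The bangle sits level on the top of the cone with the lower steps showing beneath it. The small bore and the contact height fit size 1. I'll release it and lift away.

Emit:
carry_out --deltas '[{"dx": 0, "dy": 0, "dz": 0, "wx": 0, "wy": 0, "wz": 0, "gripper": 255}, {"dx": 0, "dy": 0, "dz": -0.02, "wx": 0, "wy": 0, "wz": 0, "gripper": 0}, {"dx": 0, "dy": 0, "dz": 0, "wx": 0, "wy": 0, "wz": 0, "gripper": 0}, {"dx": 0, "dy": 0, "dz": 0, "wx": 0, "wy": 0, "wz": 0, "gripper": 0}, {"dx": 0, "dy": 0, "dz": 0, "wx": 0, "wy": 0, "wz": 0, "gripper": 0}, {"dx": 0, "dy": 0, "dz": 0, "wx": 0, "wy": 0, "wz": 0, "gripper": 0}, {"dx": 0, "dy": 0, "dz": 0, "wx": 0, "wy": 0, "wz": 0, "gripper": 0}]'

```text
time: 8.45
tool_pos: [0.516, 0.0965, 0.1522]
ee_rot: [-3.141, -0.0, 1.576]
wrist_force: [-0.1, 0.3, -0.2]
width: 0.094
finger_force: 0.0
```

Emit:
carry_out --deltas '[{"dx": 0, "dy": 0, "dz": -0.5, "wx": 0, "wy": 0, "wz": 0, "gripper": 0}, {"dx": 0, "dy": 0, "dz": -1, "wx": 0, "wy": 0, "wz": 0, "gripper": 0}, {"dx": 0, "dy": 0, "dz": -1, "wx": 0, "wy": 0, "wz": 0, "gripper": 0}, {"dx": 0, "dy": 0, "dz": -1, "wx": 0, "wy": 0, "wz": 0, "gripper": 0}, {"dx": 0, "dy": 0, "dz": -1, "wx": 0, "wy": 0, "wz": 0, "gripper": 0}, {"dx": 0, "dy": 0, "dz": 0, "wx": 0, "wy": 0, "wz": 0, "gripper": 0}]'

```text
time: 8.95
tool_pos: [0.518, 0.0967, 0.2484]
ee_rot: [3.132, -0.001, 1.576]
wrist_force: [1.4, -1.2, 1.1]
width: 0.0942
finger_force: 0.0
```

Run:
```python
from h import *
# rail and marker from first pictures
for n,box in dict(top=(318,165,50,110),side=(228,143,90,35)).items():
    im=cv2.imread(f'pics/{n}0.png');hsv=cv2.cvtColor(im,cv2.COLOR_BGR2HSV);H,S,V=[hsv[...,i].astype(int) for i in range(3)]
    # groove (bluish-grey), rail axis
    c=blob(cv2.morphologyEx((S<90).astype(np.uint8),cv2.MORPH_CLOSE,np.ones((9,9))),box)
    vx,vy,x0,y0=cv2.fitLine(c,cv2.DIST_HUBER,0,.01,.01).ravel();g=(c-[x0,y0])@[vx,vy]
    P=cast(n,[[x0+vx*g.min(),y0+vy*g.min()],[x0+vx*g.max(),y0+vy*g.max()]],.016);print(n,'groove',P.round(4).tolist(),np.linalg.norm(P[1]-P[0]))
    m=V<85;x,y,w,h=box
    k=(m[y:y+h,x:x+w]*255).astype(np.uint8);_,_,st,ce=cv2.connectedComponentsWithStats(k)
    for s_,e in zip(st[1:],ce[1:]):
        if s_[4]>5:print(' dark',s_[4],(e+[x,y]).round(1),cast(n,e+[x,y],.035)[0].round(4),(s_[:4]+[x,y,0,0]).tolist())
s=grab('side')[:,:,::-1];t=grab('top')[:,:,::-1];cv2.imwrite('pics/side3.png',s);cv2.imwrite('pics/top3.png',t)
a=cv2.resize(s[220:290,220:300],(400,350),interpolation=cv2.INTER_CUBIC);b=cv2.resize(t[165:270,315:385],(400,600),interpolation=cv2.INTER_CUBIC)
out=np.zeros((600,800,3),np.uint8);out[:350,:400]=a;out[:,400:]=b;cv2.imwrite('pics/c3.png',out)
```

```text
top groove [[0.5961, -0.2705, 0.016], [0.3957, -0.3098, 0.016]] 0.20425175630906942
 dark 14 [340.9 195.5] [ 0.5536 -0.274   0.035 ] [340, 189, 3, 14]
 dark 40 [349.2 238.2] [ 0.4417 -0.2936  0.035 ] [347, 232, 6, 14]
side groove [[0.5975, -0.2738, 0.016], [0.3988, -0.3152, 0.016]] 0.20302679280278563
 dark 49 [290.2 155.8] [ 0.4426 -0.2955  0.035 ] [286, 152, 9, 8]
```

View pics/c3.png

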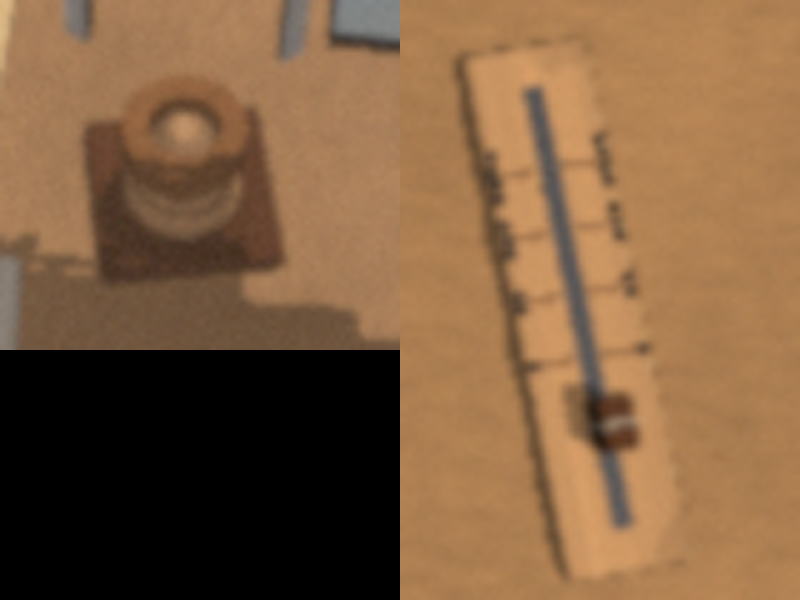

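The bangle sits level and centred on the mandrel after release. In the top crop, mark 1 (one stud) is at pixel (348.3,227.5) and the marker's top, with its pale line, is at about (352.4,238.9).

Run:
```python
from h import *
m=cast('top',[[348.3,227.5],[345.7,216.5],[343.5,205.5],[341.3,194.5]],.016);print(m.round(4),np.linalg.norm(np.diff(m,axis=0),axis=1))
k=cast('top',[352.4,238.9],.05);print(k.round(4))
a=np.arctan2(.0405,.2005);u=np.array([np.cos(a),np.sin(a)])
print((m[:,:2]-k[0,:2])@u, robot.get_obs()['tool_pos'],robot.get_obs()['joint_positions'])
for th in (80,90,100):
    im=cv2.imread('pics/side0.png');V=cv2.cvtColor(im,cv2.COLOR_BGR2HSV)[...,2]<th
    c=blob(V,(283,146,20,18));print(th,cv2.boundingRect(c), cast('side',c.mean(0),.033).round(4))
# size marks side crop: x=(357,412,463,508)->px
print(cast('side',[[230+p*90/511,163.5] for p in(508,463,412,360)],.016).round(4))
```

```text
[[ 0.4704 -0.2962  0.016 ]
 [ 0.4997 -0.2899  0.016 ]
 [ 0.5292 -0.2846  0.016 ]
 [ 0.5589 -0.2792  0.016 ]] [0.02992481 0.02995956 0.03019355]
[[ 0.4395 -0.2982  0.05  ]]
[0.03073575 0.06065735 0.09061056 0.12079771] [0.51644928 0.09655426 0.24363413] [7.68451496e-02 5.03636788e-02 1.52696413e+00 8.58006672e-05
 1.56188855e+00 7.16035734e-02]
80 (287, 152, 8, 8) [[ 0.443  -0.2977  0.033 ]]
90 (286, 151, 9, 9) [[ 0.4421 -0.2999  0.033 ]]
100 (285, 150, 14, 11) [[ 0.4395 -0.2975  0.033 ]]
[[ 0.3434 -0.2906  0.016 ]
 [ 0.3697 -0.2873  0.016 ]
 [ 0.3994 -0.2836  0.016 ]
 [ 0.4297 -0.2799  0.016 ]]
```

Emit:
carry_out --deltas '[{"dx": 0, "dy": 0, "dz": 0, "wx": 0, "wy": 0, "wz": -0.8, "gripper": 0}, {"dx": 0, "dy": 0, "dz": 0, "wx": 0, "wy": 0, "wz": -0.8, "gripper": 0}]'

```text
time: 9.22
tool_pos: [0.5153, 0.0964, 0.2407]
ee_rot: [-3.138, -0.0, 1.773]
wrist_force: [0.2, -0.3, -1.1]
width: 0.0943
finger_force: 0.0
```

Emit:
carry_out --deltas '[{"dx": -0.94, "dy": -0.38, "dz": 0, "wx": 0, "wy": 0, "wz": 0, "gripper": 0}, {"dx": -0.94, "dy": -0.38, "dz": 0, "wx": 0, "wy": 0, "wz": 0, "gripper": 0}, {"dx": -0.94, "dy": -0.38, "dz": 0, "wx": 0, "wy": 0, "wz": 0, "gripper": 0}, {"dx": -0.94, "dy": -0.38, "dz": 0, "wx": 0, "wy": 0, "wz": 0, "gripper": 0}, {"dx": -0.94, "dy": -0.38, "dz": 0, "wx": 0, "wy": 0, "wz": 0, "gripper": 0}, {"dx": -0.94, "dy": -0.38, "dz": 0, "wx": 0, "wy": 0, "wz": 0, "gripper": 0}, {"dx": -0.94, "dy": -0.38, "dz": 0, "wx": 0, "wy": 0, "wz": 0, "gripper": 0}, {"dx": -0.94, "dy": -0.38, "dz": 0, "wx": 0, "wy": 0, "wz": 0, "gripper": 0}, {"dx": -0.94, "dy": -0.38, "dz": 0, "wx": 0, "wy": 0, "wz": 0, "gripper": 0}, {"dx": -0.94, "dy": -0.38, "dz": 0, "wx": 0, "wy": 0, "wz": 0, "gripper": 0}, {"dx": -0.94, "dy": -0.38, "dz": 0, "wx": 0, "wy": 0, "wz": 0, "gripper": 0}, {"dx": -0.94, "dy": -0.38, "dz": 0, "wx": 0, "wy": 0, "wz": 0, "gripper": 0}, {"dx": -0.94, "dy": -0.38, "dz": 0, "wx": 0, "wy": 0, "wz": 0, "gripper": 0}, {"dx": -0.94, "dy": -0.38, "dz": 0, "wx": 0, "wy": 0, "wz": 0, "gripper": 0}, {"dx": -0.94, "dy": -0.38, "dz": 0, "wx": 0, "wy": 0, "wz": 0, "gripper": 0}, {"dx": -0.94, "dy": -0.38, "dz": 0, "wx": 0, "wy": 0, "wz": 0, "gripper": 0}, {"dx": -0.94, "dy": -0.38, "dz": 0, "wx": 0, "wy": 0, "wz": 0, "gripper": 0}, {"dx": -0.94, "dy": -0.38, "dz": 0, "wx": 0, "wy": 0, "wz": 0, "gripper": 0}, {"dx": -0.94, "dy": -0.38, "dz": 0, "wx": 0, "wy": 0, "wz": 0, "gripper": 0}, {"dx": -0.94, "dy": -0.38, "dz": 0, "wx": 0, "wy": 0, "wz": 0, "gripper": 0}]'

```text
time: 10.88
tool_pos: [0.4398, -0.3024, 0.2403]
ee_rot: [-3.139, -0.003, 1.768]
wrist_force: [0.7, 0.6, -0.1]
width: 0.0941
finger_force: 0.0
```

Emit:
carry_out --deltas '[{"dx": 0, "dy": 0, "dz": 0.6, "wx": 0, "wy": 0, "wz": 0, "gripper": 0}, {"dx": 0, "dy": 0, "dz": 0.6, "wx": 0, "wy": 0, "wz": 0, "gripper": 0}, {"dx": 0, "dy": 0, "dz": 0, "wx": 0, "wy": 0, "wz": 0, "gripper": 0}]'

```text
time: 11.13
tool_pos: [0.4392, -0.3, 0.2134]
ee_rot: [-3.136, -0.008, 1.768]
wrist_force: [-0.6, 0.7, -0.8]
width: 0.0941
finger_force: 0.0
```

Run:
```python
from h import *
print([robot.get_obs()[k] for k in('tool_pos','ee_rot')])
s=grab('side')[:,:,::-1];cv2.imwrite('pics/side4c.png',cv2.resize(s[90:190,200:350],(750,500),interpolation=cv2.INTER_CUBIC))
```

```text
[array([ 0.439197  , -0.30004818,  0.21344269]), array([-3.13648717, -0.00773301,  1.76794923])]
```

View pics/side4c.png

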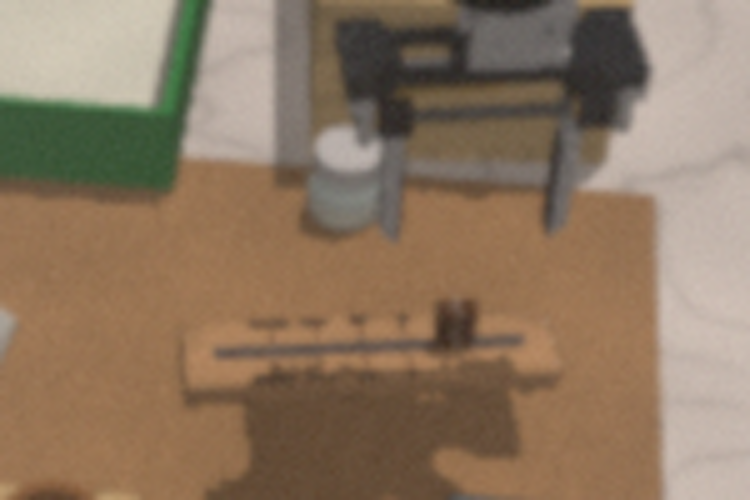

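The fingers straddle the marker (at about (291,155) in the side image), and the jar is clear of them. I'll go down and grip it.

Emit:
carry_out --deltas '[{"dx": 0, "dy": 0.05, "dz": 0.94, "wx": 0, "wy": 0, "wz": 0, "gripper": 0}, {"dx": 0, "dy": 0, "dz": 0.94, "wx": 0, "wy": 0, "wz": 0, "gripper": 0}, {"dx": 0, "dy": 0, "dz": 0.94, "wx": 0, "wy": 0, "wz": 0, "gripper": 0}, {"dx": 0, "dy": 0, "dz": 0.94, "wx": 0, "wy": 0, "wz": 0, "gripper": 0}, {"dx": 0, "dy": 0, "dz": 0.94, "wx": 0, "wy": 0, "wz": 0, "gripper": 0}, {"dx": 0, "dy": 0, "dz": 0, "wx": 0, "wy": 0, "wz": 0, "gripper": 0}]'

```text
time: 11.68
tool_pos: [0.44, -0.2989, 0.1202]
ee_rot: [-3.136, -0.007, 1.77]
wrist_force: [-0.5, 1.1, -0.7]
width: 0.0941
finger_force: 0.0
```

Emit:
carry_out --deltas '[{"dx": 0, "dy": 0, "dz": 0, "wx": 0, "wy": 0, "wz": 0, "gripper": 255}, {"dx": 0, "dy": 0, "dz": 0, "wx": 0, "wy": 0, "wz": 0, "gripper": 255}, {"dx": 0, "dy": 0, "dz": 0, "wx": 0, "wy": 0, "wz": 0, "gripper": 255}, {"dx": 0, "dy": 0, "dz": 0, "wx": 0, "wy": 0, "wz": 0, "gripper": 255}, {"dx": 0, "dy": 0, "dz": 0, "wx": 0, "wy": 0, "wz": 0, "gripper": 255}, {"dx": 0, "dy": 0, "dz": 0, "wx": 0, "wy": 0, "wz": 0, "gripper": 255}, {"dx": 0, "dy": 0, "dz": 0, "wx": 0, "wy": 0, "wz": 0, "gripper": 255}, {"dx": 0, "dy": 0, "dz": 0, "wx": 0, "wy": 0, "wz": 0, "gripper": 255}, {"dx": 0, "dy": 0, "dz": 0, "wx": 0, "wy": 0, "wz": 0, "gripper": 255}, {"dx": 0, "dy": 0, "dz": 0, "wx": 0, "wy": 0, "wz": 0, "gripper": 255}]'

```text
time: 12.52
tool_pos: [0.4416, -0.3018, 0.1246]
ee_rot: [-3.142, -0.0, 1.768]
wrist_force: [-0.5, -0.4, 0.0]
width: 0.0308
finger_force: 0.0
```

Emit:
carry_out --deltas '[{"dx": 0, "dy": 0, "dz": 0, "wx": 0, "wy": 0, "wz": 0, "gripper": 255}, {"dx": 0, "dy": 0, "dz": 0, "wx": 0, "wy": 0, "wz": 0, "gripper": 255}, {"dx": 0, "dy": 0, "dz": 0, "wx": 0, "wy": 0, "wz": 0, "gripper": 255}]'

```text
time: 12.77
tool_pos: [0.4416, -0.3018, 0.1246]
ee_rot: [-3.141, -0.0, 1.768]
wrist_force: [-0.3, 0.5, 0.5]
width: 0.0264
finger_force: 30.0
```

Emit:
carry_out --deltas '[{"dx": 0, "dy": 0.3, "dz": 0, "wx": 0, "wy": 0, "wz": 0, "gripper": 255}, {"dx": 0, "dy": 0.3, "dz": 0, "wx": 0, "wy": 0, "wz": 0, "gripper": 255}, {"dx": 0, "dy": 0.3, "dz": 0, "wx": 0, "wy": 0, "wz": 0, "gripper": 255}, {"dx": 0, "dy": 0.3, "dz": 0, "wx": 0, "wy": 0, "wz": 0, "gripper": 255}, {"dx": 0, "dy": 0.25, "dz": 0, "wx": 0, "wy": 0, "wz": 0, "gripper": 255}, {"dx": 0, "dy": 0, "dz": 0, "wx": 0, "wy": 0, "wz": 0, "gripper": 255}, {"dx": 0, "dy": 0, "dz": 0, "wx": 0, "wy": 0, "wz": 0, "gripper": 255}]'

```text
time: 13.35
tool_pos: [0.4714, -0.296, 0.1246]
ee_rot: [3.139, 0.001, 1.768]
wrist_force: [2.2, -2.1, -2.3]
width: 0.026
finger_force: 30.0
```

Width 26 mm confirms the marker is gripped, and it is now at mark 1, (0.4714,-0.296). I'll open, lift and check.

Emit:
carry_out --deltas '[{"dx": 0, "dy": 0, "dz": 0, "wx": 0, "wy": 0, "wz": 0, "gripper": 0}, {"dx": 0, "dy": 0, "dz": 0, "wx": 0, "wy": 0, "wz": 0, "gripper": 0}, {"dx": 0, "dy": 0, "dz": 0, "wx": 0, "wy": 0, "wz": 0, "gripper": 0}, {"dx": 0, "dy": 0, "dz": 0, "wx": 0, "wy": 0, "wz": 0, "gripper": 0}, {"dx": 0, "dy": 0, "dz": 0, "wx": 0, "wy": 0, "wz": 0, "gripper": 0}, {"dx": 0, "dy": 0, "dz": 0, "wx": 0, "wy": 0, "wz": 0, "gripper": 0}, {"dx": 0, "dy": 0, "dz": -0.6, "wx": 0, "wy": 0, "wz": 0, "gripper": 0}, {"dx": 0, "dy": 0, "dz": -1, "wx": 0, "wy": 0, "wz": 0, "gripper": 0}, {"dx": 0, "dy": 0, "dz": -1, "wx": 0, "wy": 0, "wz": 0, "gripper": 0}, {"dx": 0, "dy": 0, "dz": -1, "wx": 0, "wy": 0, "wz": 0, "gripper": 0}, {"dx": 0, "dy": 0, "dz": -1, "wx": 0, "wy": 0, "wz": 0, "gripper": 0}, {"dx": 0, "dy": 0, "dz": -1, "wx": 0, "wy": 0, "wz": 0, "gripper": 0}, {"dx": 0, "dy": 0, "dz": -1, "wx": 0, "wy": 0, "wz": 0, "gripper": 0}, {"dx": 0, "dy": 0, "dz": 0, "wx": 0, "wy": 0, "wz": 0, "gripper": 0}]'

```text
time: 14.52
tool_pos: [0.4715, -0.2971, 0.2629]
ee_rot: [3.135, 0.008, 1.768]
wrist_force: [0.9, 0.1, 1.7]
width: 0.0935
finger_force: 0.0
```

Run:
```python
from h import *
s=grab('side')[:,:,::-1];t=grab('top')[:,:,::-1]
a=cv2.resize(s[140:180,228:318],(800,300),interpolation=cv2.INTER_CUBIC)
b=cv2.resize(s[225:285,225:295],(400,300),interpolation=cv2.INTER_CUBIC);c=cv2.resize(t[180:240,170:240],(400,300),interpolation=cv2.INTER_CUBIC)
cv2.imwrite('pics/c5.png',np.vstack([a,np.hstack([b,c])]))
# expected ring top outline vs height in side/top
th=np.linspace(0,2*np.pi,80)
for z in(.0725,.0775,.0825):
    for n,(ox,oy,k) in dict(side=(225,225,0),top=(170,180,0)).items():
        P=proj(n,np.c_[.5162+.034*np.cos(th),.096+.034*np.sin(th),np.full(80,z)]);P=(P-[ox,oy])*[400/70,5];print(z,n,P.min(0).round(),P.max(0).round())
```

```text
0.0725 side [109.  49.] [256. 157.]
0.0725 top [86. 65.] [240. 199.]
0.0775 side [109.  44.] [256. 152.]
0.0775 top [84. 64.] [239. 198.]
0.0825 side [109.  39.] [257. 147.]
0.0825 top [82. 62.] [237. 198.]
```

View pics/c5.png

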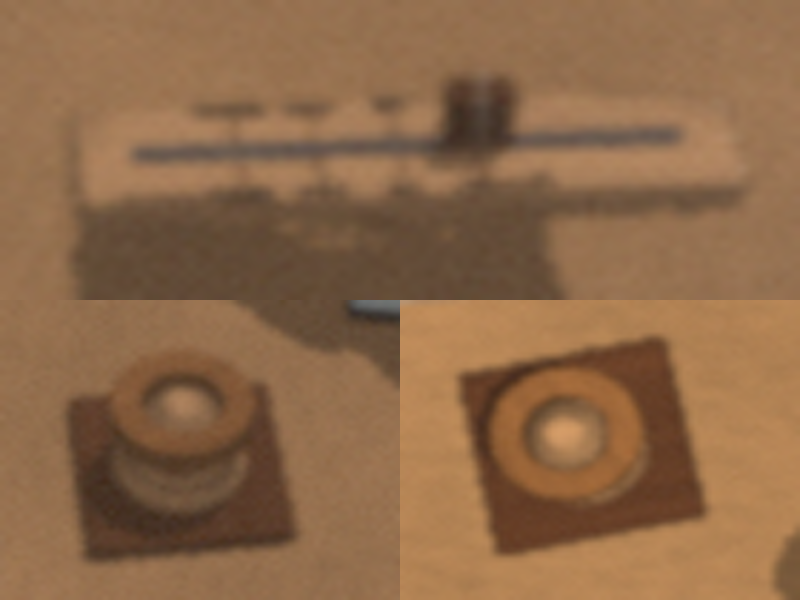

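The bangle's outline in the side view, (108–257, 48–158), matches the outline expected for home on step 1, (109–256, 49–157). The marker's pale line, at about x=482, sits on the one-stud mark at 484. Handing in.

```bash
python3 -c "
from bench import robot
print(robot.close_job())"
```

```text
the job is handed in; nothing more can be done
None
```

I pressed the bangle home on the top step with about 11–13 N (size 1, 38 mm bore), slid the marker to the one-stud mark, and handed the job in at about 15 s; the final pictures show both in place, but no verdict came back.

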